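# Open the wide button tub on the mending counter

## Robot

A 6-joint arm with a two-finger parallel gripper is mounted at the origin on the work surface. World frame = base frame: x ahead of the robot, y to its left, z up, the work surface at z = 0. Lengths are in m, angles in rad, forces in N, time in s.
With the tool pointing down it reaches from about 0.35 to 0.85 m from the base axis. Payload 8.1 kg.
Tool frame: the origin (TCP) lies at the centre of the arm's flange, where the gripper is bolted on; the fingertips stand 186 mm ahead of it and the grasp point (between the pads) lies 167 mm ahead of it; z points along the fingers, y is the line along which they close (so a half turn about z gives the same grasp; the last joint's range is limited). The gripper opens to 93 mm and grips with 3 to 60 N. Pads are 15 mm wide; open, the fingers measure 128 mm over their backs; the gripper's body (75 mm by 188 mm) begins 65 mm behind the grasp point.
Start: joints at [1.03, 0.13, 1.488, -0, 1.523, -0.085], TCP at [0.264, 0.539, 0.405] pointing down, gripper open.
Joint ranges: [-2.96, 2.96], [-0.89, 2.26], [0.02, 2.5], [-1.34, 4.48], [0, 2.73], [-2.66, 2.66]. Speed limits (rad/s): [2.39, 2.39, 2.79, 3.14, 3.14, 3.14].

## Interface

Orientations are given as a rotation vector (axis times angle).
In Python, from plant import robot gives the robot as it stands.
- The arm moves only by the tool apply_moves, never from a script. Its argument "series" is a list of rows, each a list of 2 entries, a list of its own where there are three numbers: the shift along the tool's x, y, z in mm, then the turn, a rotation vector about the tool's x, y, z in rad. A call has 1 to 12 rows; each row shifts and turns the commanded pose from where the row before left it, along the tool's axes as they then stand; what a row does not reach is not made up. A row lasts 1/12 s, in which the tool goes at most 41.7 mm and 7.16 degrees, less where a joint would pass 70% of its speed; a pose out of reach is approached as far as the arm can. A call is refused whole if a number of a shift passes 41.7 or a number of a turn 0.125, either way. A call with a gripper value outside its range is refused whole. "claw" is the opening, from 0 (shut) to 1 (fully open), set as the call begins (left out, the last holds). The fingers move at their own pace and stop on an object; "newtons" is the grip in N (left out, the last holds). Time passes only in rows, so rows that do not move let the fingers close. It gives the time, the measured TCP pose, the force, the opening and the grip force at its end, in the units of the state.
- robot.read_state(): the state, without advancing time (a new reading comes with each control period).
- robot.read_camera(name): name is "scene" or "top" or "wrist"; returns (picture, depth): 384x512x3 uint8, blue, green, red; 384x512 float32, m along the optical axis (not along the pixel's ray), 0 where there is no reading.
- robot.calibration(name): a dict with "fx", "fy", "cx", "cy" (pixels), "extrinsics" (4x4, takes a point from world to camera coordinates). Camera axes: x right, y down, z forward; pixel columns grow to the right and rows downward; lengths in m; the calibration is good to about 2 mm. A picture is of the moment at which its call begins: read the wrist's pose just before it. calibration takes no time and is no camera call; for the wrist camera it gives the pose at the moment of the call.
- robot.close_job(): hands the job in; it is judged then, once.
The state is a dict: "t": time; "q": joint angles; "dq": joint speeds; "joint_torque": joint torques, N m; "tool_pos": TCP position; "orientation": TCP orientation; "force": force on the tool from outside, world axes, zero at the start; "wrist_torque": the same for the moment, N m; "opening": finger opening in m; "gripper_force": force on a finger pad.
Only numpy, scipy, OpenCV 4.12 (cv2) and the standard library are available. Lean on these libraries where they do the work, as an engineer would, in place of code of your own. Each camera call takes 0.05 s, during which the arm holds its last target. There are 200 camera calls.

## Task

Open the wide, low button tub, the widest of the three grey tubs with blue lids: take its lid by the upstanding white tab and tip it up by about 20 degrees, with the edge opposite the tab still down at the rim, then lift it off. Lay the lid down gently, right way up, flat on the middle of the square cork mat and let go. Leave the tub standing where it is.

Things in the scene. Friction and masses are not known exactly. Their poses are not given: they have to be found in the camera images.
- tub: Round grey plastic tub of buttons, 104 mm wide, 70 mm high, inside width 96 mm, 1.2 kg, loose on the counter. Origin: centre of underside, z up. The widest of three grey tubs with blue lids with white tabs; the others are one narrow, 159 mm tall with tab, and one small, 68 mm wide, 84 mm tall with tab, each 15 cm or more away between centres. Which stands where varies.
- lid: Blue lid, 60 g, loose on the tub: disc 112 mm wide, 4 mm thick, on the rim; plug under it 88 mm wide, 6 mm deep. Origin: centre of plug's underside, 64 mm up when seated; z up, disc top z = 10 mm. Grip: upright white tab at the edge, x = 31 to 53 mm, 10 mm thick along y, z = 10 to 40 mm; pinch it along y from above. At the start it is on the side away from the robot, within 45 degrees of +x.
- lid_heel (a point): Point on the lid opposite the tab, at x = -52, y = 0, z = 6 mm in the lid's frame: underside of the disc where it lies on the tub's rim, 70 mm over the counter when seated. The lid tips about this point, tab side up; only its weight holds it down.
- mat: Square cork mat, 170 x 170 mm and 5 mm thick, fixed flat on the counter at the robot's right. Origin: centre of its underside, z up; its top is at z = 5 mm. Lying flat on it the lid rests on its plug, with its origin 5 mm over the counter.
There are look-alikes about, which are no part of the job. What is shaped like the lid but purple is not meant.

How it is judged:
On the way, in this order (a step that is already met when the one before it is completed fails the run):
1. the lid is tipped up by 10 degrees or more, tab side up, its opposite edge still within 15 mm of the rim's height and the lid still over the tub (angle between lid's own z axis and vertical above 0.175 rad and z of lid in the frame of tub above 0.068 m and z of lid_heel in the frame of tub below 0.085 m and horizontal distance between lid and tub below 0.035 m), for 0.1 s.
2. the lid is lifted off: its opposite edge, too, is 30 mm or more above the rim (z of lid_heel in the frame of tub above 0.1 m), for 0.1 s.
At the end, for the whole second after the job is handed in: The lid lies at rest flat and right way up on the cork mat (tilt under 8 degrees, its centre within 40 mm of the mat's, its plug on the cork), and the tub still stands upright within 30 mm of where it stood (horizontal distance between lid and mat below 0.04 m and angle between each of lid, tub's own z axis and vertical below 0.15 rad and z of lid in the frame of mat between 0 and 0.012 m and linear speed of lid below 0.02 m/s and distance of tub from where it was at the start of the episode below 0.03 m); the robot touches nothing.
It fails at once if the tub is tipped by more than 15 degrees or moved by more than 50 mm (angle between tub's own z axis and vertical above 0.26 rad or distance of tub from where it was at the start of the episode above 0.05 m).
It fails at once if the lid is dropped or slammed onto the mat (faster than 0.7 m/s, a fall from about 25 mm) (horizontal distance between lid and mat below 0.1 m and z of lid in the frame of mat below 0.02 m and linear speed of lid above 0.7 m/s).
It also fails if it takes over 45 s, if anything falls off the work surface, if the arm or the gripper's body presses on something with over 40 N, if the wrist force passes 120 N, or if a joint passes its speed limit or range.

## Working session

There is one attempt and no reset: what is moved stays moved. The work goes in short steps, Python scripts to look and compute and a tool call to move; the robot and the scene stay as the last step left them, time stands still between calls to the robot, and variables do not carry over. Pictures are saved under pics/ and viewed, at most 10 in all, crops included, and the job is handed in when it is done.

Besides the shell and the picture viewer there is one more tool, called after "Call:" by a JSON object that holds its "op" and its "data". apply_moves: Moves the arm, as the interface text tells. Its arguments: {"type":"object","properties":{"series":{"type":"array"},"claw":{"type":"number"},"newtons":{"type":"number"}},"required":["series"]}

```bash
mkdir -p pics
cat > h.py <<'E'
import numpy as np, cv2
from plant import robot
from scipy.spatial.transform import Rotation as R
def cloud(name):
    c=robot.calibration(name); img,d=robot.read_camera(name)
    v,u=np.indices(d.shape)
    P=np.stack([(u-c['cx'])/c['fx']*d,(v-c['cy'])/c['fy']*d,d,np.ones_like(d)],-1)
    W=P@np.linalg.inv(c['extrinsics']).T
    return img,d,W[...,:3]
E
python3 - <<'E'
from h import *
for n in ("top","scene"):
    img,d,W=cloud(n); cv2.imwrite(f"pics/{n}0.png",img); np.savez(f"{n}0.npz",img=img,d=d,W=W)
s=robot.read_state(); print(s)
print(robot.calibration("top"))
E
```

```text
{'t': 0.1, 'q': array([ 1.02961290e+00,  1.31098868e-01,  1.48918572e+00, -2.32439899e-05,
        1.52301980e+00, -8.53933702e-02]), 'dq': array([-0.0004367 , -0.00310051, -0.00241654, -0.00011022, -0.00027263,
       -0.00036598]), 'joint_torque': array([ 1.10727069e-03, -5.61337960e+01, -4.93101954e+01,  7.70269590e-02,
        2.89534579e-02, -9.26493954e-05]), 'tool_pos': array([0.26397321, 0.53857428, 0.40377577]), 'orientation': array([-7.09655952e-01, -3.05987102e+00,  2.56873128e-03]), 'force': array([ 0.85240247,  0.13399438, -0.32722434]), 'wrist_torque': array([ 0.02398962, -0.03352971, -0.02113963]), 'gripper_force': 0.0, 'opening': 0.09275488536948089}
{'fx': 461.35697017994215, 'fy': 461.35697017994215, 'cx': 250.50649918118674, 'cy': 191.7638155246103, 'extrinsics': array([[ 0.02236203, -0.99967263,  0.0124328 , -0.02794306],
       [-0.99033198, -0.0238526 , -0.13665148,  0.44939525],
       [ 0.13690329, -0.00925679, -0.99054117,  1.45465751],
       [ 0.        ,  0.        ,  0.        ,  1.        ]])}
```

View pics/top0.png

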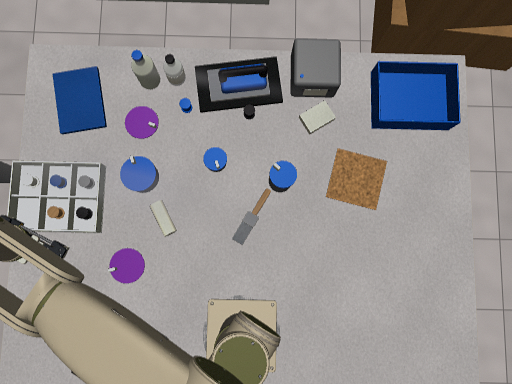

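View pics/scene0.png

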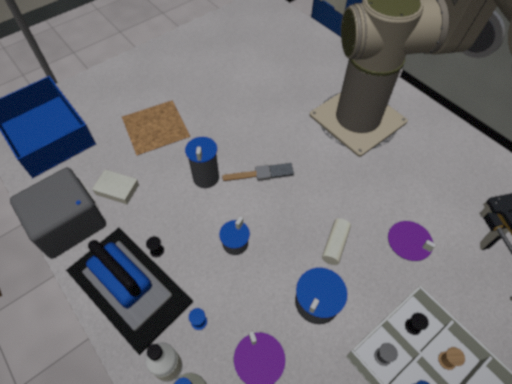

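The target is the wide lid at about (138,173) in the top view, with its tab near (131,160). The mat is at about (356,179), and the tall tub (283,175) stands between them.

Run:
```python
from h import *
for n,(u0,u1,v0,v1),(mu0,mu1,mv0,mv1) in (("top",(110,170,140,205),(315,400,140,220)),("scene",(285,360,255,330),(115,195,95,160))):
    z=np.load(n+"0.npz"); img,d,W=z['img'],z['d'],z['W']
    hsv=cv2.cvtColor(img,cv2.COLOR_BGR2HSV)
    box=np.zeros(d.shape,bool); box[v0:v1,u0:u1]=1
    blue=box&(hsv[...,0]>100)&(hsv[...,0]<122)&(hsv[...,1]>120)&(d>0)
    B=W[blue]; B=B[(abs(B[:,2]-.074)<.012)]
    (c,r)=cv2.minEnclosingCircle(B[:,:2].astype(np.float32))
    print(n,"lid n",len(B),"circ",c,r,"mean",B.mean(0),"med z",np.median(B[:,2]))
    white=box&(hsv[...,1]<60)&(hsv[...,2]>140)&(W[...,2]>.07)&(d>0)
    T=W[white]; print("tab n",len(T),T.mean(0),T.min(0),T.max(0))
    top=T[T[:,2]>T[:,2].max()-.006]; print(" tabtop",len(top),top.mean(0))
    t=T[:,:2].mean(0)-np.array(c); print(" yaw deg",np.degrees(np.arctan2(t[1],t[0])), np.linalg.norm(t))
    box[:]=0; box[mv0:mv1,mu0:mu1]=1
    cork=(box&(hsv[...,0]>5)&(hsv[...,0]<22)&(hsv[...,1]>90)).astype(np.uint8)
    cork=cv2.morphologyEx(cork,cv2.MORPH_OPEN,np.ones((3,3)))
    M=W[(cork>0)&(d>0)]; M=M[M[:,2]<.02]
    print(" mat",cv2.minAreaRect(M[:,:2].astype(np.float32)),M[:,2].mean(),M.mean(0))
    # tall items
z=np.load("top0.npz");W=z['W']
for nm,(u,v) in dict(tall=(283,177),small=(215,160),block=(162,217),spat=(265,200)).items(): print(nm,W[v,u])
c=robot.calibration("wrist"); print(np.linalg.inv(c['extrinsics'])); print(R.from_rotvec(robot.read_state()['orientation']).as_matrix())
```

```text
top lid n 914 circ (0.49581900238990784, 0.33769306540489197) 0.05625680088996887 mean [0.49303534 0.33745143 0.07423065] med z 0.07421400344459494
tab n 23 [0.53369921 0.35502186 0.10161016] [0.51983306 0.34613827 0.07009716] [0.54517423 0.3893399  0.11029767]
 tabtop 10 [0.53411032 0.35225713 0.10708664]
 yaw deg 24.58234862158723 0.041655699929982686
 mat ((0.5062676072120667, -0.36619043350219727), (0.1711994856595993, 0.1693975031375885), 76.47792053222656) 0.004969186449284756 [ 0.50532459 -0.36536065  0.00496919]
scene lid n 1883 circ (0.495082825422287, 0.3365668058395386) 0.05595361813902855 mean [0.49453791 0.33672358 0.07358298] med z 0.07356874624016041
tab n 59 [0.52315263 0.35488791 0.096138  ] [0.44849298 0.33802862 0.07060786] [0.54394707 0.3919811  0.10779032]
 tabtop 36 [0.53305979 0.35027477 0.1038033 ]
 yaw deg 33.13239845764377 0.03351979494172064
 mat ((0.5060898661613464, -0.36761653423309326), (0.170051708817482, 0.16389808058738708), 76.38128662109375) 0.003937205012227449 [ 0.50778262 -0.36454249  0.00393721]
tall [ 0.48342978 -0.11359085  0.13098077]
small [0.54643628 0.09848071 0.05434191]
block [0.36083221 0.26031326 0.04489541]
spat [ 0.4266783  -0.06546948  0.01161159]
[[ 4.40427583e-01  8.61974422e-01  2.51045094e-01  1.94540082e-01]
 [ 8.97787710e-01 -4.22584608e-01 -1.24094630e-01  5.73086116e-01]
 [-8.78604835e-04  2.80039898e-01 -9.59987960e-01  3.84336048e-01]
 [ 0.00000000e+00  0.00000000e+00  0.00000000e+00  1.00000000e+00]]
[[-8.97913992e-01  4.40170105e-01 -8.61899463e-04]
 [ 4.40170931e-01  8.97912782e-01 -1.47908414e-03]
 [ 1.22861923e-04 -1.70747344e-03 -9.99998535e-01]]
```

Call:
{"op": "apply_moves", "data": {"series": [[[-27,-4,0],[0,0,0]],[[-27,-4,0],[0,0,0]],[[-27,-4,0],[0,0,0]],[[-27,-4,0],[0,0,0]],[[-27,-4,0],[0,0,0]],[[-27,-4,0],[0,0,0]],[[-27,-4,0],[0,0,0]],[[-27,-4,0],[0,0,0]],[[-27,-4,0],[0,0,0]],[[-27,-4,0],[0,0,0]],[[-27,-4,0],[0,0,0]],[[-27,-4,0],[0,0,0]]], "claw": 1}}

```text
t: 1.1
tool_pos: [0.5348, 0.3521, 0.4041]
orientation: [-0.71, -3.06, 0.001]
force: [-0.4, 0.0, 0.2]
opening: 0.0929
gripper_force: 0.0
```

Call:
{"op": "apply_moves", "data": {"series": [[[0,0,0],[0,0,-0.116]],[[0,0,0],[0,0,-0.116]],[[0,0,0],[0,0,-0.116]],[[0,0,0],[0,0,-0.116]],[[0,0,0],[0,0,-0.116]],[[0,0,0],[0,0,-0.116]],[[0,0,0],[0,0,-0.116]],[[0,0,0],[0,0,0]],[[0,0,0],[0,0,0]]]}}

```text
t: 1.85
tool_pos: [0.5338, 0.353, 0.4042]
orientation: [0.551, -3.092, 0.0]
force: [0.4, 0.5, -0.5]
opening: 0.0931
gripper_force: 0.0
```

```bash
cat > m.py <<'E'
from h import *
s=robot.read_state(); Rt=R.from_rotvec(s['orientation']).as_matrix(); p=s['tool_pos']
print("tcp",p,"R",Rt.round(3).tolist(),"q",s['q'].round(2))
img,d,W=cloud("wrist"); cv2.imwrite("pics/wrist1.png",img); np.savez("w1.npz",img=img,d=d,W=W)
hsv=cv2.cvtColor(img,cv2.COLOR_BGR2HSV)
near=(np.hypot(W[...,0]-.495,W[...,1]-.337)<.075)&(d>0)
B=W[near&(hsv[...,0]>100)&(hsv[...,0]<122)&(hsv[...,1]>120)]; B=B[abs(B[:,2]-.074)<.006]
c,r=cv2.minEnclosingCircle(B[:,:2].astype(np.float32)); print("lid",len(B),c,r,B[:,2].mean())
T=W[near&(hsv[...,1]<70)&(hsv[...,2]>120)&(W[...,2]>.08)&(W[...,2]<.115)]
top=T[abs(T[:,2]-.104)<.006]; rect=cv2.minAreaRect(top[:,:2].astype(np.float32)); print("tab",len(T),top.mean(0),rect)
t=np.array(rect[0])-c; print("yaw",np.degrees(np.arctan2(*t[::-1])),np.linalg.norm(t))
print("tool->tab mm",Rt.T@(np.array([*rect[0],.265])-p)*1000)
E
python3 m.py
```

```text
tcp [0.53380708 0.35298505 0.4042381 ] R [[-0.938, -0.345, -0.001], [-0.345, 0.938, -0.0], [0.001, -0.0, -1.0]] q [ 0.5   0.24  1.37 -0.    1.54 -1.42]
lid 9418 (0.49586907029151917, 0.33668428659439087) 0.05559457466006279 0.07451439405179792
tab 219 [0.53481799 0.35123366 0.1043638 ] ((0.5349015593528748, 0.35089606046676636), (0.021333137527108192, 0.009591733105480671), 20.289216995239258)
yaw 20.00662283368361 0.04153925515610961
tool->tab mm [ -0.42323082  -2.31942245 139.23811252]
```

View pics/wrist1.png

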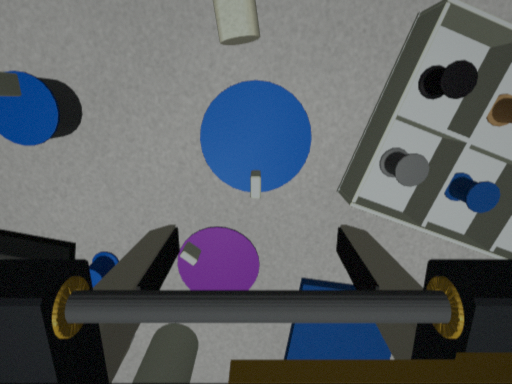

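The wrist view shows the blue lid centred at (256,135), with its tab at (256,183), aligned with the fingers. I'll descend and grip.

Call:
{"op": "apply_moves", "data": {"series": [[[0,-2.3,12],[0,0,0]],[[0,0,12],[0,0,0]],[[0,0,12],[0,0,0]],[[0,0,12],[0,0,0]],[[0,0,12],[0,0,0]],[[0,0,12],[0,0,0]],[[0,0,12],[0,0,0]],[[0,0,12],[0,0,0]],[[0,0,12],[0,0,0]],[[0,0,12],[0,0,0]],[[0,0,12],[0,0,0]],[[0,0,6.5],[0,0,0]]]}}

```text
t: 2.9
tool_pos: [0.5342, 0.3506, 0.2639]
orientation: [0.556, -3.09, 0.001]
force: [-0.6, -0.6, -0.9]
opening: 0.0926
gripper_force: 0.0
```

Call:
{"op": "apply_moves", "data": {"series": [[[0,0,0],[0,0,0]],[[0,0,0],[0,0,0]],[[0,0,0],[0,0,0]],[[0,0,0],[0,0,0]],[[0,0,0],[0,0,0]],[[0,0,0],[0,0,0]],[[0,0,0],[0,0,0]],[[0,0,0],[0,0,0]],[[0,0,0],[0,0,0]],[[0,0,0],[0,0,0]],[[0,0,0],[0,0,0]],[[0,0,0],[0,0,0]]], "claw": 0, "newtons": 35}}

```text
t: 3.9
tool_pos: [0.5347, 0.3509, 0.2662]
orientation: [0.557, -3.092, 0.0]
force: [0.5, -0.9, -0.0]
opening: 0.0172
gripper_force: 0.0
```

Call:
{"op": "apply_moves", "data": {"series": [[[0,0,0],[0,0,0]],[[0,0,0],[0,0,0]],[[0,0,0],[0,0,0]],[[0,0,0],[0,0,0]],[[0,0,0],[0,0,0]],[[0,0,0],[0,0,0]]]}}

```text
t: 4.4
tool_pos: [0.5347, 0.3509, 0.2662]
orientation: [0.557, -3.092, 0.0]
force: [-0.0, 0.4, 0.6]
opening: 0.0098
gripper_force: 35.0
```

Call:
{"op": "apply_moves", "data": {"series": [[[5.9,0,-4],[0,-0.03,0]],[[5.9,0,-2.8],[0,-0.03,0]],[[5.9,0,-2.8],[0,-0.03,0]],[[5.9,0,-2.8],[0,-0.03,0]],[[5.9,0,-2.8],[0,-0.03,0]],[[5.9,0,-2.8],[0,-0.03,0]],[[5.9,0,-2.8],[0,-0.03,0]],[[5.9,0,-2.8],[0,-0.03,0]],[[5.9,0,-2.8],[0,-0.03,0]],[[5.9,0,-2.8],[0,-0.03,0]],[[5.9,0,-2.8],[0,-0.03,0]],[[5.9,0,-2.8],[0,-0.03,0]]]}}

```text
t: 5.4
tool_pos: [0.4641, 0.3246, 0.2889]
orientation: [-0.493, 2.741, 0.09]
force: [-0.0, -0.8, -0.3]
opening: 0.0097
gripper_force: 35.0
```

Call:
{"op": "apply_moves", "data": {"series": [[[0,0,0],[0,0,0]],[[0,0,0],[0,0,0]],[[0,0,0],[0,0,0]],[[0,0,0],[0,0,0]]]}}

```text
t: 5.73
tool_pos: [0.4648, 0.3249, 0.289]
orientation: [-0.494, 2.742, 0.09]
force: [0.3, -0.2, -0.7]
opening: 0.0097
gripper_force: 35.0
```

```bash
cat > f.py <<'E'
from h import *
import sys
# lid plane from blue points near the tool in wrist and scene views
s=robot.read_state(); Rt=R.from_rotvec(s['orientation']).as_matrix(); p=s['tool_pos']
g=p+Rt@[0,0,.167]; print("tcp",p,"tilt",np.degrees(np.arccos(-Rt[2,2])),"q",s['q'].round(2),s['force'],s['opening'])
for n in sys.argv[1:]:
    img,d,W=cloud(n); cv2.imwrite(f"pics/{n}_{s['t']:.1f}.png",img)
    hsv=cv2.cvtColor(img,cv2.COLOR_BGR2HSV)
    L=(W-p)@Rt  # tool frame
    m=(d>0)&(hsv[...,0]>100)&(hsv[...,0]<122)&(hsv[...,1]>120)&(np.hypot(L[...,0]-.042,L[...,1])<.075)&(abs(L[...,2]-.192)<.03)
    B=W[m]; c=B.mean(0)
    for _ in range(3):
        n_=np.linalg.svd(B-B.mean(0),full_matrices=False)[2][2]; n_*=np.sign(n_[2]); B=B[abs((B-B.mean(0))@n_)<.003]
    cc,r=cv2.minEnclosingCircle(((B-p)@Rt)[:,:2].astype(np.float32))
    print(n,len(B),"normal",n_.round(3),"tilt",np.degrees(np.arccos(n_[2])),"z",B[:,2].min(),B[:,2].max(),"disc centre tool xy",cc,r,"world",p+Rt@[*cc,((B-p)@Rt)[:,2].mean()])
E
python3 f.py wrist scene
```

```text
tcp [0.46479954 0.32486023 0.28895771] tilt 20.60016389340774 q [ 0.54 -0.03  1.9  -0.08  0.93 -1.35] [ 0.26836887 -0.17740595 -0.73141512] 0.0096623139266483
wrist 27464 normal [-0.331 -0.123  0.935] tilt 20.700050900729963 z 0.07337704232391784 0.11281205025236427 disc centre tool xy (0.041632723063230515, 0.0001634715445106849) 0.05596126616001129 world [0.49147357 0.33496036 0.09475046]
scene 690 normal [-0.332 -0.126  0.935] tilt 20.782818940440162 z 0.07565507426977869 0.11509275483243264 disc centre tool xy (0.04108832776546478, 0.000529834593180567) 0.05545574054121971 world [0.4919317  0.33552167 0.09463474]
```

Step 1 is confirmed by both views: tilt 20.7°, heel still down at the rim. Next I'll lift it off, then level it.

Call:
{"op": "apply_moves", "data": {"series": [[[-3.5,0,-9.4],[0,0,0]],[[-3.5,0,-9.4],[0,0,0]],[[-3.5,0,-9.4],[0,0,0]],[[-3.5,0,-9.4],[0,0,0]],[[-3.5,0,-9.4],[0,0,0]],[[-3.5,0,-9.4],[0,0,0]],[[-3.5,0,-9.4],[0,0,0]],[[-3.5,0,-9.4],[0,0,0]],[[-3.5,0,-9.4],[0,0,0]],[[-3.5,0,-9.4],[0,0,0]],[[-3.5,0,-9.4],[0,0,0]],[[-3.5,0,-9.4],[0,0,0]]]}}

```text
t: 6.83
tool_pos: [0.464, 0.3246, 0.4102]
orientation: [-0.494, 2.742, 0.09]
force: [0.5, 0.1, -1.2]
opening: 0.01
gripper_force: 35.0
```

Call:
{"op": "apply_moves", "data": {"series": [[[0,0,-5],[0,0.036,0]],[[0,0,-5],[0,0.036,0]],[[0,0,-5],[0,0.036,0]],[[0,0,-5],[0,0.036,0]],[[0,0,-5],[0,0.036,0]],[[0,0,-5],[0,0.036,0]],[[0,0,-5],[0,0.036,0]],[[0,0,-5],[0,0.036,0]],[[0,0,-5],[0,0.036,0]],[[0,0,-5],[0,0.036,0]],[[0,0,0],[0,0,0]],[[0,0,0],[0,0,0]]]}}

```text
t: 7.83
tool_pos: [0.4552, 0.3213, 0.4583]
orientation: [-0.556, 3.091, 0.0]
force: [-0.6, -0.7, -0.9]
opening: 0.0097
gripper_force: 35.0
```

```bash
python3 f.py wrist
python3 - <<'E'
from h import *
s=robot.read_state(); Rt=R.from_rotvec(s['orientation']).as_matrix(); print(Rt.round(3))
print("where is centre vs mat, tool frame mm", Rt.T@(np.array([.506,-.367,0])-s['tool_pos'])*1000)
E
```

```text
tcp [0.45520665 0.32130264 0.4583376 ] tilt 0.08396989707628356 q [ 0.52 -0.    1.53 -0.    1.61 -1.4 ] [-0.56696633 -0.68995139 -0.91078436] 0.009680850506786267
wrist 27389 normal [-0.003 -0.001  1.   ] tilt 0.18609726488438463 z 0.2638477768691802 0.2695167106860982 disc centre tool xy (0.04130229353904724, 0.00028616227791644633) 0.055911652743816376 world [0.41665622 0.30727706 0.26664067]
[[-0.937 -0.349  0.001]
 [-0.349  0.937  0.   ]
 [-0.001 -0.    -1.   ]]
where is centre vs mat, tool frame mm [ 192.79181073 -662.83821979  457.72375719]
```

Call:
{"op": "apply_moves", "data": {"series": [[[0,0,0],[0,0,0.1]],[[0,0,0],[0,0,0.1]],[[0,0,0],[0,0,0.1]],[[0,0,0],[0,0,0.1]],[[0,0,0],[0,0,0.1]],[[0,0,0],[0,0,0.1]],[[0,0,0],[0,0,0.1]],[[0,0,0],[0,0,0.1]],[[0,0,0],[0,0,0.1]],[[0,0,0],[0,0,0.1]],[[0,0,0],[0,0,0.1]],[[0,0,0],[0,0,0.1]]]}}

```text
t: 8.88
tool_pos: [0.4547, 0.3211, 0.4576]
orientation: [1.293, 2.863, 0.0]
force: [-0.2, -0.0, -0.8]
opening: 0.0095
gripper_force: 35.0
```

```bash
cat > g.py <<'E'
from h import *
s=robot.read_state(); Rt=R.from_rotvec(s['orientation']).as_matrix(); p=s['tool_pos']
c=p+Rt@[.0415,0,.202]  # lid origin (plug underside)
print("lid",c,"q",s['q'].round(2),"to mat, tool mm",(Rt.T@(np.array([.506,-.367,.005])-c)*1000).round(1))
E
python3 g.py
```

```text
lid [0.42734655 0.35229064 0.25555907] q [ 0.52 -0.    1.53 -0.    1.61 -0.2 ] to mat, tool mm [-591.7 -416.6  250.5]
```

Call:
{"op": "apply_moves", "data": {"series": [[[-12,-8.5,0],[0,0,0]],[[-24,-17,0],[0,0,0]],[[-24,-17,0],[0,0,0]],[[-24,-17,0],[0,0,0]],[[-24,-17,0],[0,0,0]],[[-24,-17,0],[0,0,0]],[[-24,-17,0],[0,0,0]],[[-24,-17,0],[0,0,0]],[[-24,-17,0],[0,0,0]],[[-24,-17,0],[0,0,0]],[[-24,-17,0],[0,0,0]],[[-24,-17,0],[0,0,0]]]}}

```text
t: 9.88
tool_pos: [0.4916, -0.017, 0.4578]
orientation: [1.282, 2.867, -0.0]
force: [0.9, 0.2, -0.6]
opening: 0.0097
gripper_force: 35.0
```

Call:
{"op": "apply_moves", "data": {"series": [[[-24,-17,0],[0,0,0]],[[-24,-17,0],[0,0,0]],[[-24,-17,0],[0,0,0]],[[-24,-17,0],[0,0,0]],[[-24,-17,0],[0,0,0]],[[-24,-17,0],[0,0,0]],[[-24,-17,0],[0,0,0]],[[-24,-17,0],[0,0,0]],[[-24,-17,0],[0,0,0]],[[-24,-17,0],[0,0,0]],[[-24,-17,0],[0,0,0]],[[-12,-8.5,0],[0,0,0]]]}}

```text
t: 10.88
tool_pos: [0.5284, -0.3546, 0.4573]
orientation: [1.285, 2.867, -0.002]
force: [1.1, -0.1, -0.5]
opening: 0.0099
gripper_force: 35.0
```

```bash
python3 f.py wrist; python3 g.py
```

```text
tcp [ 0.52840997 -0.35456668  0.45728554] tilt 0.07618360479941338 q [-0.67  0.21  1.3  -0.    1.63 -1.4 ] [ 1.10118436 -0.08436314 -0.54631467] 0.009884284719574615
wrist 27364 normal [-0.001  0.001  1.   ] tilt 0.09285180553747817 z 0.2628559373259583 0.2686026857956427 disc centre tool xy (0.04171814024448395, 0.000636618584394455) 0.056014690548181534 world [ 0.50103272 -0.32323519  0.26556496]
lid [ 0.50048643 -0.32512431  0.25490062] q [-0.67  0.22  1.3  -0.    1.63 -1.4 ] to mat, tool mm [-34.8 -23.3 250. ]
```

Call:
{"op": "apply_moves", "data": {"series": [[[-2.9,-2,19],[0,0,0]],[[-2.9,-2,19],[0,0,0]],[[-2.9,-2,19],[0,0,0]],[[-2.9,-2,19],[0,0,0]],[[-2.9,-2,19],[0,0,0]],[[-2.9,-2,19],[0,0,0]],[[-2.9,-2,19],[0,0,0]],[[-2.9,-2,19],[0,0,0]],[[-2.9,-2,19],[0,0,0]],[[-2.9,-2,19],[0,0,0]],[[-2.9,-2,19],[0,0,0]],[[-2.9,-2,19],[0,0,0]]]}}

```text
t: 11.93
tool_pos: [0.5341, -0.3931, 0.229]
orientation: [1.282, 2.868, -0.0]
force: [0.4, -0.9, -0.9]
opening: 0.0099
gripper_force: 35.0
```

Call:
{"op": "apply_moves", "data": {"series": [[[0,0,4],[0,0,0]],[[0,0,4],[0,0,0]],[[0,0,4],[0,0,0]],[[0,0,1],[0,0,0]],[[0,0,0],[0,0,0]],[[0,0,0],[0,0,0]]]}}

```text
t: 12.43
tool_pos: [0.5352, -0.3932, 0.2182]
orientation: [1.285, 2.865, -0.001]
force: [-0.3, -0.3, -0.5]
opening: 0.0101
gripper_force: 35.0
```

```bash
python3 f.py wrist; python3 g.py
```

```text
tcp [ 0.53515444 -0.39321631  0.21818309] tilt 0.09896472574167488 q [-0.71  0.45  1.46 -0.    1.23 -1.44] [-0.34682159 -0.30353949 -0.51142462] 0.01006611932568981
wrist 27389 normal [-0.003  0.001  1.   ] tilt 0.1701580035364013 z 0.023681431980347556 0.0292640673866342 disc centre tool xy (0.04157423600554466, 0.0005362777737900615) 0.05618102476000786 world [ 0.5081605  -0.36202505  0.02642568]
lid [ 0.50782035 -0.36246189  0.0160855 ] q [-0.71  0.45  1.46 -0.    1.23 -1.44] to mat, tool mm [-2.2 -4.4 11.1]
```

Call:
{"op": "apply_moves", "data": {"series": [[[-1,-2,2],[0,0,0]],[[-1,-2,2],[0,0,0]],[[0,0,2],[0,0,0]],[[0,0,2],[0,0,0]],[[0,0,1],[0,0,0]],[[0,0,1],[0,0,0]],[[0,0,1],[0,0,0]],[[0,0,0],[0,0,0]],[[0,0,0],[0,0,0]]]}}

```text
t: 13.23
tool_pos: [0.5333, -0.3973, 0.2072]
orientation: [1.286, 2.866, -0.0]
force: [-3.4, 1.3, 6.8]
opening: 0.0095
gripper_force: 35.0
```

```bash
python3 f.py wrist
```

```text
tcp [ 0.53327979 -0.39733193  0.2071989 ] tilt 0.025758602713249906 q [-0.72  0.46  1.46 -0.    1.22 -1.44] [-3.36008305  1.28020612  6.77789931] 0.009505731996277631
wrist 27421 normal [ 0.    -0.002  1.   ] tilt 0.10128932910561553 z 0.013174143044273973 0.018482655022700523 disc centre tool xy (0.04211235046386719, 0.0006489370716735721) 0.05585148185491562 world [ 0.50581222 -0.36551502  0.01560746]
```

The lid is in contact with the mat (6.8 N upward) and level. I'll release it and retreat straight up.

Call:
{"op": "apply_moves", "data": {"series": [[[0,0,0],[0,0,0]],[[0,0,0],[0,0,0]],[[0,0,0],[0,0,0]],[[0,0,0],[0,0,0]],[[0,0,0],[0,0,0]],[[0,0,0],[0,0,0]],[[0,0,0],[0,0,0]],[[0,0,0],[0,0,0]],[[0,0,0],[0,0,0]],[[0,0,0],[0,0,0]],[[0,0,0],[0,0,0]],[[0,0,0],[0,0,0]]], "claw": 0.6}}

```text
t: 14.28
tool_pos: [0.5331, -0.3972, 0.206]
orientation: [1.286, 2.866, -0.0]
force: [0.2, -0.1, -0.3]
opening: 0.0555
gripper_force: 0.0
```

Call:
{"op": "apply_moves", "data": {"series": [[[0,0,-6],[0,0,0]],[[0,0,-10],[0,0,0]],[[0,0,-15],[0,0,0]],[[0,0,-15],[0,0,0]],[[0,0,-15],[0,0,0]],[[0,0,-20],[0,0,0]],[[0,0,-20],[0,0,0]],[[0,0,-20],[0,0,0]],[[0,0,-20],[0,0,0]],[[0,0,-20],[0,0,0]],[[0,0,0],[0,0,0]],[[0,0,0],[0,0,0]]]}}

```text
t: 15.28
tool_pos: [0.5336, -0.3976, 0.3706]
orientation: [1.284, 2.861, -0.002]
force: [0.7, 0.6, -0.0]
opening: 0.0559
gripper_force: 0.0
```

Run:
```python
from h import *
s=robot.read_state(); print(s['tool_pos'],s['opening'])
for n in ("scene","wrist","top"):
    img,d,W=cloud(n); cv2.imwrite(f"pics/{n}_end.png",img)
    hsv=cv2.cvtColor(img,cv2.COLOR_BGR2HSV); blue=(d>0)&(hsv[...,0]>100)&(hsv[...,0]<122)&(hsv[...,1]>120)
    B=W[blue&(np.hypot(W[...,0]-.506,W[...,1]+.367)<.1)&(W[...,2]<.05)]
    if len(B)>100:
        nn=np.linalg.svd(B-B.mean(0),full_matrices=False)[2][2]; print(n,len(B),cv2.minEnclosingCircle(B[:,:2].astype(np.float32)),B[:,2].mean(),nn)
    if n!="wrist":
        T=W[(d>0)&(np.hypot(W[...,0]-.495,W[...,1]-.337)<.1)&(abs(W[...,2]-.07)<.005)]
        print(n,"tub rim",len(T),cv2.minEnclosingCircle(T[:,:2].astype(np.float32)) if len(T) else 0)
```

```text
[ 0.53355868 -0.39758816  0.37055322] 0.0559365256206665
scene 696 ((0.5050099492073059, -0.366774320602417), 0.05607254430651665) 0.013918507980711235 [ 0.00262009  0.00116785 -0.99999589]
scene tub rim 304 ((0.4947361648082733, 0.33639320731163025), 0.05252357944846153)
wrist 8227 ((0.5058613419532776, -0.3651364743709564), 0.055590514093637466) 0.015498484344089347 [ 1.4336895e-03  4.0634319e-04 -9.9999889e-01]
top tub rim 142 ((0.4960057735443115, 0.33695197105407715), 0.052563995122909546)
```

View pics/scene_end.png

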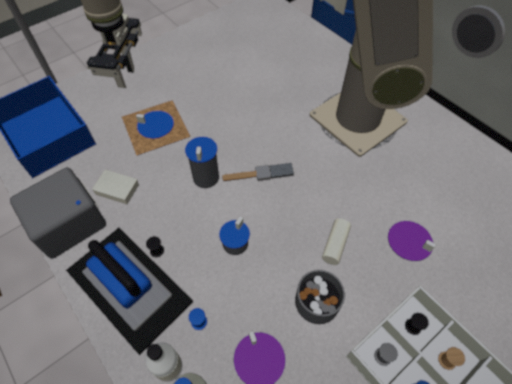

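The lid lies flat on the centre of the mat at (155,124). The open tub is unmoved at (320,295), and the gripper is clear.

```bash
python3 -c "
from plant import robot
print(robot.close_job())"
```

```text
the job is handed in; nothing more can be done
None
```

The wide tub's lid was tipped up about 20.7°, lifted off and laid flat within about 2 mm of the mat's centre; the tub hasn't measurably moved, the gripper is clear, and the job is handed in (no verdict was returned).

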